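Lift the retaining ring of the binocular lens cell

TASK

Take the wooden-handled flat-bladed pick and, with its blade under the ear at the end of the split retaining ring, lift the ring of the larger of the two lens cells until its ear stands at least 25 mm above where it was seated. Then lay the pick back down flat on the counter and let go. Do not touch that ring with the gripper itself, and leave the smaller cell's ring seated in its groove.

Things in the scene. Friction and masses are not known exactly. Their poses are not given: they have to be found in the camera images.
- pick_grip (a point): Pick lying flat: pale wooden handle 90 long, 16 wide, 22 mm high, then a 5 mm round steel shank and a flat steel blade 10 mm wide, 3 thick. Point: centre of the handle, half-way up (11 mm above its underside); x runs along the pick towards the blade, z up. Shank and blade lie on this x axis; the blade spans 98 to 120 mm ahead of the point. About 60 g.
- large_ring_ear (a point): Larger ring's ear: flat level steel tab 16 wide, 4 mm thick, over a notch in the cell's wall. Point: mid-thickness, 8 mm in from the ear's outer edge, 45 mm above the counter when seated, flush with the wall's outside. x points inward to the cell's centre (36 mm), z up. Under ear and ring, 23 to 43 mm above the counter, 40 mm wide, space is free for a blade along x to 20 mm past the point.
- large_ring (a joint): Split steel ring in the top of the larger lens cell (dark, 72 mm across, 48 high, on a fixed 88 mm flange 6 mm high). 0: seated, level. Grows to 1.2 rad as the ear is lifted and the ring tips about its far side, 66 mm from the ear point along its x; 0.35 rad lifts the ear's outer edge 25 mm. About 0.5 N at the ear lifts it; it stays where it is left.
- small_ring (a joint): The like ring of the smaller, similar-looking lens cell (48 mm across, 36 mm high, on a fixed 64 mm flange), in rad: 0 is seated, to be left so.
Mind the look-alikes: they are no part of the job. Of the things shaped like the part that bears pick_grip, the wooden one is meant. What is shaped like the part that bears small_ring but red is not meant.

How it is judged:
On the way:
1. the pick's blade lifts the larger cell's ring out of its groove (value of joint large_ring above 0.12 rad and contact force between pick and large_ring above 0.05 N), for 0.05 s.
At the end, for the whole second after the job is handed in: The larger cell's ring stands tipped up by more than 0.34 rad (ear about 25 mm up), the smaller cell's ring is seated (below 0.08 rad), and the pick lies released and at rest on the counter, its handle flat (within 10 degrees, handle centre less than 20 mm above the counter) (value of joint large_ring above 0.34 rad and value of joint small_ring below 0.08 rad and height (world z) of pick_grip below 0.02 m and angle between pick_grip's own z axis and vertical below 0.17 rad and linear speed of pick below 0.02 m/s and contact force between pick and the fingers below 0.1 N); the robot touches nothing.
It fails at once if the gripper itself touches the larger cell's ring (contact force between the fingers and large_ring above 1 N).
It fails at once if the smaller cell's ring is lifted out of its groove (value of joint small_ring above 0.15 rad).
It also fails if it takes over 48 s, if anything falls off the work surface, if the arm or the gripper's body presses on something with over 40 N, if the wrist force passes 120 N, or if a joint passes its speed limit or range.

ROBOT

A 7-joint arm with a two-finger parallel gripper is mounted at the origin on the work surface. World frame = base frame: x ahead of the robot, y to its left, z up, the work surface at z = 0. Lengths are in m, angles in rad, forces in N, time in s.
With the tool pointing down it reaches from about 0.425 to 0.925 m from the base axis. Payload 6.8 kg.
Tool frame: the origin (TCP) lies at the very end of the fingers, on their centre line; the grasp point (between the pads) lies 19 mm behind it; x points along the fingers, y is the direction in which the jaws open and shut, and the axes are right-handed (so a half turn about x gives the same grasp; the last joint's range is limited). The gripper opens to 88 mm and grips with 3 to 60 N. Pads are 20 mm wide; open, the fingers measure 115 mm over their backs; the gripper's body (75 mm by 178 mm) begins 61 mm behind the grasp point.
Start: joints at [-1.23, 0.477, 0.022, 1.555, -0.011, 1.109, -0.083], TCP at [0.293, 0.608, 0.223] pointing down, gripper open.
Joint ranges: [-2.96, 2.96], [-0.34, 2.1], [-1.41, 1.46], [0.24, 2.44], [-1.37, 4.51], [0.17, 1.92], [-2.96, 2.96]. Speed limits (rad/s): [2.39, 2.39, 3.14, 3.14, 3.14, 3.14, 3.14].

INTERFACE

Orientations are given as a unit quaternion [x, y, z, w].
In Python, from cell import ctrl gives the robot as it stands.
- The arm moves only by the tool carry_out, never from a script. Its argument "motion" is a list of rows, each a list of 2 entries, a list of its own where there are three numbers: the shift along the tool's x, y, z in units of 40 mm (1.0 is 40 mm), then the turn, a rotation vector about the tool's x, y, z in degrees. A call has 1 to 8 rows; each row is the pose to reach, as a shift and turn from the pose commanded when the call began, along the tool's axes at that moment; what a row does not reach only later rows make up. A row lasts 1/8 s, in which the tool goes at most 62.5 mm and 10.7 degrees, less where a joint would pass 70% of its speed; a pose out of reach is approached as far as the arm can. A call with a gripper value outside its range is refused whole. "claw" is the closure, from -1 (fully open) to 1 (shut), set as the call begins (left out, the last holds). The fingers move at their own pace and stop on an object; "force" is the grip in N (left out, the last holds). Time passes only in rows, so rows that repeat a pose let the fingers close. It gives the time, the measured TCP pose, the force and the opening at its end, in the units of the state.
- ctrl.get_obs(): the state, without advancing time (a new reading comes with each control period).
- ctrl.capture(name): name is "scene" or "top" or "wrist"; returns a dict with "img" (420x560x3 uint8, blue, green, red), "mtx" (3x3 intrinsics, pixels), "cam_to_world" (4x4, takes a point from camera to world coordinates). Camera axes: x right, y down, z forward; pixel columns grow to the right and rows downward; lengths in m; the calibration is good to about 2 mm. A picture is of the moment at which its call begins. There is no depth.
- ctrl.finish_job(): hands the job in, once; it reports no verdict.
The state is a dict: "clock": time; "q": joint angles; "qvel": joint speeds; "effort": joint torques, N m; "eef_pos": TCP position; "tcp_rot": TCP orientation; "force": force on the tool from outside, world axes, zero at the start; "ft_torque": the same for the moment, N m; "finger_gap": finger opening in m.
Only numpy, scipy, OpenCV 4.12 (cv2) and the standard library are available. Lean on these libraries where they do the work, as an engineer would, in place of code of your own. Each camera call takes 0.05 s, during which the arm holds its last target.

## Working session

There is one attempt and no reset: what is moved stays moved. The work goes in short steps, Python scripts to look and compute and a tool call to move; the robot and the scene stay as the last step left them, time stands still between calls to the robot, and variables do not carry over. Pictures are saved under pics/ and viewed, and the job is handed in when it is done.

Besides the shell and the picture viewer there is one more tool, called after "Request:" as a command line: name --argument value ..., lists and objects as JSON in quotes. carry_out: Moves the arm, as the interface text tells. Its arguments: {"type":"object","properties":{"motion":{"type":"array","items":{"type":"array"}},"claw":{"type":"number"},"force":{"type":"number"}},"required":["motion"]}

```bash
ls; mkdir -p pics; cat > h.py <<'E'
import numpy as np, cv2
from cell import ctrl
from scipy.spatial.transform import Rotation as R
def cap(n,f=None):
    c=ctrl.capture(n)
    if f: cv2.imwrite('pics/'+f,c['img'])
    np.savez('pics/'+n+'.npz',**c)
    return c
def ray(c,u,v,z):
    M=np.array(c['cam_to_world']);d=M[:3,:3]@np.linalg.inv(c['mtx'])@[u,v,1];o=M[:3,3]
    return o+d*(z-o[2])/d[2]
def proj(c,p):
    M=np.linalg.inv(np.array(c['cam_to_world']));q=c['mtx']@(M[:3,:3]@np.array(p)+M[:3,3]);return q[:2]/q[2]
E
python3 - <<'E'
from h import *
for n in ('scene','top','wrist'):
    c=cap(n,n+'1.png');print(n,np.round(c['cam_to_world'],3).tolist(),np.round(c['mtx'],1).tolist())
print(ctrl.get_obs())
E
```

```text
pics
scene [[-0.604, 0.578, -0.549, 0.983], [0.797, 0.441, -0.413, 0.303], [0.004, -0.687, -0.727, 0.62], [0.0, 0.0, 0.0, 1.0]] [[398.8, 0.0, 284.4], [0.0, 398.8, 202.6], [0.0, 0.0, 1.0]]
top [[-0.01, -0.981, 0.194, 0.337], [-1.0, 0.009, -0.004, -0.011], [0.002, -0.194, -0.981, 1.066], [0.0, 0.0, 0.0, 1.0]] [[531.8, 0.0, 280.5], [0.0, 531.8, 214.2], [0.0, 0.0, 1.0]]
wrist [[0.434, 0.858, 0.275, 0.217], [0.901, -0.413, -0.134, 0.644], [-0.002, 0.306, -0.952, 0.383], [0.0, 0.0, 0.0, 1.0]] [[319.0, 0.0, 278.9], [0.0, 319.0, 209.7], [0.0, 0.0, 1.0]]
{'clock': 0.15, 'q': array([-1.23009893,  0.47762398,  0.02232911,  1.55615554, -0.01146199,
        1.10923701, -0.08312557]), 'qvel': array([-0.00060143, -0.001022  ,  0.00085762, -0.00270802,  0.0016169 ,
       -0.00083788,  0.00158978]), 'effort': array([ 2.92266443e-03, -5.83288658e+01,  1.53671276e+00, -2.72875357e+01,
       -5.41709445e-02,  1.44919133e-02,  1.15925773e-04]), 'eef_pos': array([0.29269287, 0.6077799 , 0.22192454]), 'tcp_rot': array([ 0.15688277,  0.68944202, -0.15779066,  0.68931822]), 'force': array([ 0.20352986,  0.36633929, -0.62064199]), 'ft_torque': array([ 0.04289488,  0.01365949, -0.02091914]), 'finger_gap': 0.08796377944159893}
```

View pics/scene1.png

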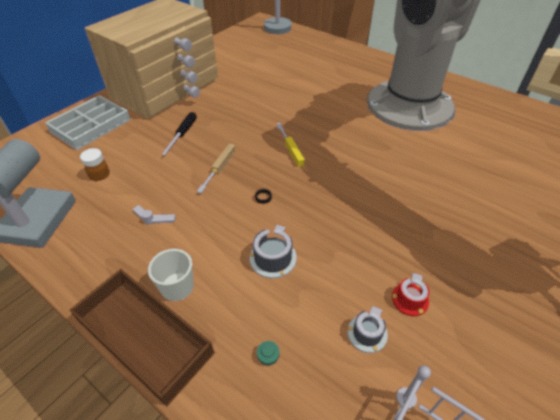

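View pics/top1.png

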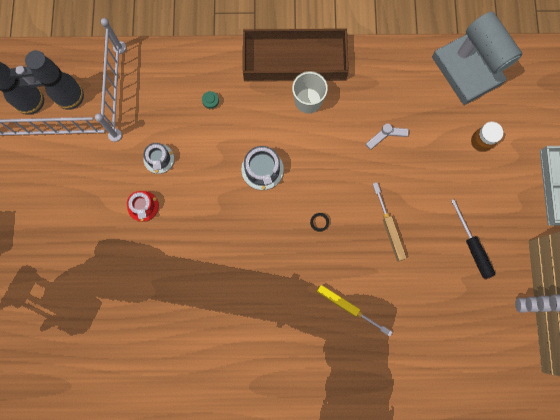

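View pics/wrist1.png

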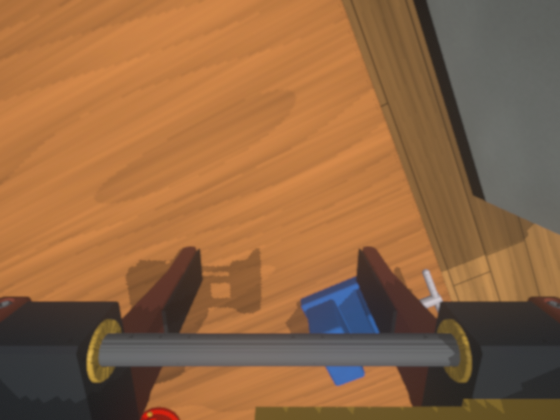

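Lookalikes (top view): for the pick, wooden (395,235), yellow (340,300) and black (475,250), so I choose the wooden one. For the cell, large dark (263,167), small dark (158,157) and red (142,205), so I choose the large one. Next I'll check both in close crops.

```bash
python3 - <<'E'
from h import *
a=cv2.imread('pics/top1.png');s=cv2.imread('pics/scene1.png')
r=lambda im,x,y,w,h:cv2.resize(im[y:y+h,x:x+w],(390,290),interpolation=cv2.INTER_CUBIC)
o=np.vstack([np.hstack([r(a,225,135,80,60),r(a,340,175,120,90)]),np.hstack([r(s,235,215,80,60),r(s,180,135,80,60)])])
cv2.imwrite('pics/crop1.png',o)
c=dict(np.load('pics/top.npz'))
for n,u,v,z in [('largecell',263,167,.02),('pick',395,235,.011)]:print(n,ray(c,u,v,z))
hsv=cv2.cvtColor(a,cv2.COLOR_BGR2HSV)
print(hsv[235,397],hsv[250,402],hsv[230,430],hsv[205,382], hsv[180,266])
E
```

```text
largecell [0.64217757 0.0202557  0.02      ]
pick [ 0.50070477 -0.24401749  0.011     ]
[ 16 114 201] [ 16 113 190] [ 12 146 164] [136  14 207] [138  16 194]
```

View pics/crop1.png

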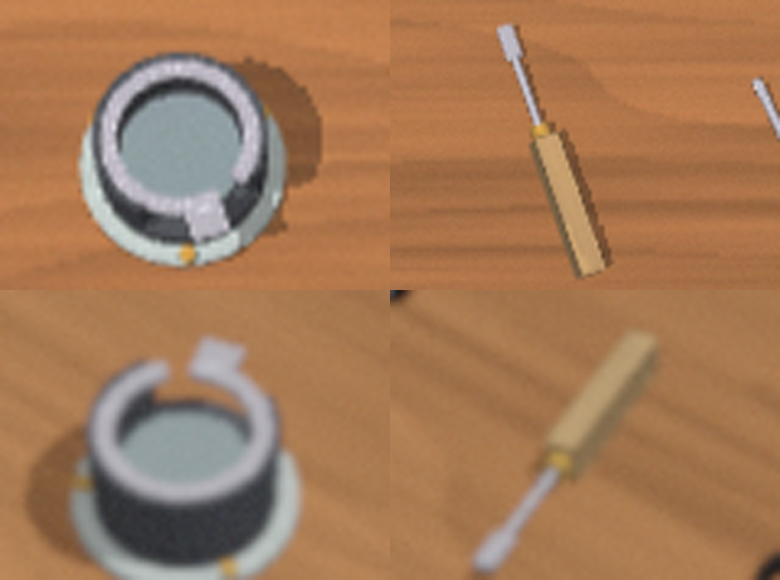

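The crop confirms the wooden pick at (395,235), with its blade pointing to the upper left. The large ring has its ear at about (267,180), facing the robot. Next I'll measure both.

```bash
python3 - <<'E'
from h import *
from scipy.optimize import least_squares
c=dict(np.load('pics/top.npz'));a=c['img'];hsv=cv2.cvtColor(a,cv2.COLOR_BGR2HSV).astype(int)
H,S,V=hsv[...,0],hsv[...,1],hsv[...,2]
def comps(m,box):
    x0,y0,x1,y1=box;mm=np.zeros(m.shape,np.uint8);mm[y0:y1,x0:x1]=m[y0:y1,x0:x1]
    n,l,st,ce=cv2.connectedComponentsWithStats(mm);return [(l==i) for i in np.argsort(-st[1:,4])+1]
# pick
st=comps((S<60)&(V>120),(365,175,400,220))[0]; ys,xs=np.nonzero(st);print('steel',len(xs),xs.min(),xs.max(),ys.min(),ys.max())
P=np.array([ray(c,u,v,.011)[:2] for u,v in zip(xs,ys)])
m=comps((H>=14)&(H<=20)&(S<135)&(V>130),(375,205,420,270))
hd=m[0];hy,hx=np.nonzero(hd);Q=np.array([ray(c,u,v,.022)[:2] for u,v in zip(hx,hy)]);print('handle',len(hx),hx.min(),hx.max(),hy.min(),hy.max())
rect=cv2.minAreaRect(Q.astype(np.float32)*1000);print('handle rect mm',rect)
u,s,vt=np.linalg.svd(P-P.mean(0));d=vt[0]*np.sign(vt[0][0]);print('steel axis',d,np.degrees(np.arctan2(d[1],d[0])),'extent',np.ptp((P-P.mean(0))@d))
u,s,vt=np.linalg.svd(Q-Q.mean(0));dh=vt[0]*np.sign(vt[0][0]);print('handle axis',np.degrees(np.arctan2(dh[1],dh[0])),'c',Q.mean(0))
tip=P[np.argsort((P-P.mean(0))@d)[-6:]].mean(0);print('tip',tip,'dist to handle c',np.linalg.norm(tip-Q.mean(0)),np.degrees(np.arctan2(*(tip-Q.mean(0))[::-1])))
# cell
for n in('top','scene'):
    k=dict(np.load(f'pics/{n}.npz'));h2=cv2.cvtColor(k['img'],cv2.COLOR_BGR2HSV).astype(int)
    b=(240,142,290,192) if n=='top' else (245,222,302,276)
    print(n)
    crop=k['img'][b[1]:b[3],b[0]:b[2]]
    cv2.imwrite(f'pics/cell_{n}.png',cv2.resize(crop,None,fx=12,fy=11,interpolation=cv2.INTER_NEAREST))
    pts=[(h2[y,x]) for y,x in ([(180,267),(148,262),(165,262),(187,262)] if n=='top' else [(230,277),(250,260),(268,262)])];print(pts)
E
```

```text
steel 105 373 385 183 213
handle 359 383 405 216 261
handle rect mm ((492.87408447265625, -239.964111328125), (90.58023071289062, 19.03502082824707), 15.634202003479004)
steel axis [0.96076723 0.27735597] 16.102464045757113 extent 0.06576299614168349
handle axis 16.347833742988698 c [ 0.49326131 -0.24121597]
tip [ 0.60801453 -0.20823302] dist to handle c 0.11939923589460079 16.035974816210018
top
[array([138,  13, 195]), array([134,  14, 198]), array([ 98,  31, 164]), array([ 19, 157, 213])]
scene
[array([135,   8, 192]), array([116,  10, 178]), array([90, 17, 61])]
```

View pics/cell_top.png

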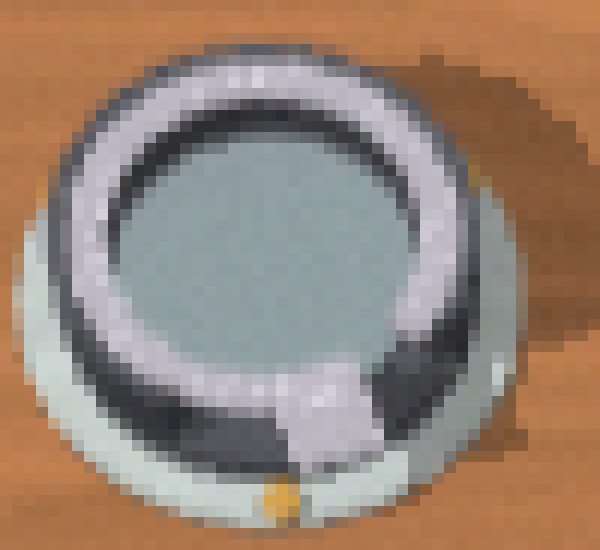

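View pics/cell_scene.png

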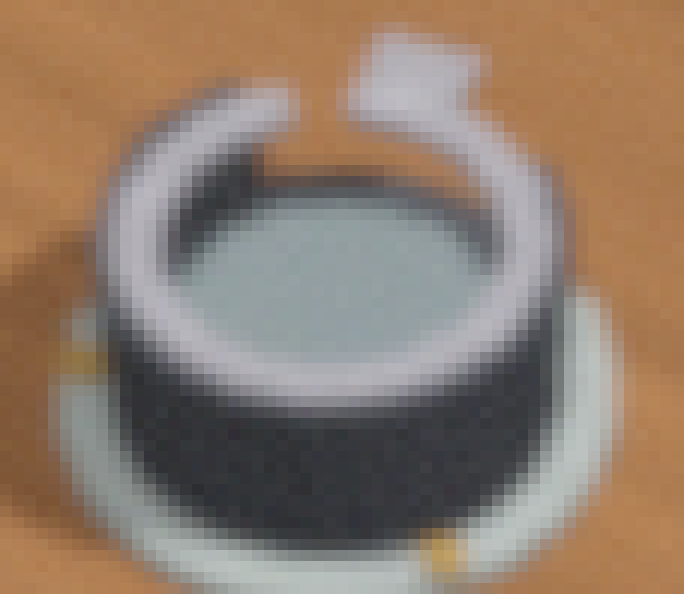

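```bash
python3 - <<'E'
from h import *
from scipy.optimize import least_squares
c=dict(np.load('pics/top.npz'));k=dict(np.load('pics/scene.npz'))
T=lambda x,y:(240+x/12-.5,142+y/11-.5)
S=lambda x,y:(245+x/12-.5,222+y/11-.5)
def circ(P,r):
    P=np.array(P)[:,:2];f=least_squares(lambda q:np.hypot(*(P-q[:2]).T)-q[2],[.64,.02,r]);return f.x,np.abs(f.fun).max()
print('wall top',circ([ray(c,*T(*p),.048) for p in [(250,44),(150,75),(340,60),(430,115),(470,175),(60,165),(48,230)]],.036))
print('flange top',circ([ray(c,*T(*p),.006) for p in [(14,300),(525,290),(60,430),(150,500),(270,527),(390,500),(480,420)]],.044))
print('scene flange',circ([ray(k,*S(*p),.006) for p in [(50,400),(60,450),(130,540),(620,350),(610,450),(560,520)]],.044))
print('scene ring', circ([ray(k,*S(*p),.048) for p in [(105,210),(110,280),(565,210),(540,310),(450,385),(335,412),(220,390)]],.036))
A=[ray(c,*T(*p),.047) for p in [(301,472),(386,448),(277,390),(368,362)]]
B=[ray(k,*S(*p),.047) for p in [(395,30),(485,60),(350,110),(460,122)]]
for n,X in(('top',A),('scene',B)):
    X=np.array(X);print(n,np.round(X[:,:2],4).tolist(),'outer mid',(X[0]+X[1])[:2]/2,'w',np.linalg.norm(X[0]-X[1]))
E
```

```text
wall top (array([0.64245125, 0.02257431, 0.03595639]), np.float64(0.00041448999052359076))
flange top (array([0.64268785, 0.02293092, 0.04388444]), np.float64(0.000603284893660315))
scene flange (array([0.64247698, 0.01977689, 0.04493567]), np.float64(5.25525785803338e-05))
scene ring (array([0.64337784, 0.02090069, 0.03482322]), np.float64(0.0004929804559035619))
top [[0.5986, 0.0165], [0.6029, 0.0024], [0.6138, 0.0204], [0.6189, 0.0053]] outer mid [0.60075133 0.00944432] w 0.014669060759904852
scene [[0.6025, 0.0007], [0.5993, 0.016], [0.6206, 0.006], [0.6124, 0.0211]] outer mid [0.60089429 0.00835213] w 0.015579368736417389
```

```bash
cat >> h.py <<'E'
def pose_R(yaw_deg):  # tool x down, tool y at heading yaw
    y=np.array([np.cos(np.radians(yaw_deg)),np.sin(np.radians(yaw_deg)),0]);x=np.array([0,0,-1.]);return R.from_matrix(np.stack([x,y,np.cross(x,y)],1))
def rel(p,Rt,o=None):
    o=o or ctrl.get_obs();R0=R.from_quat(o['tcp_rot'])
    s=R0.inv().apply(np.array(p)-o['eef_pos'])/.04;t=(R0.inv()*Rt).as_rotvec(degrees=True)
    return np.round(s,3).tolist(),np.round(t,2).tolist()
def show():
    o=ctrl.get_obs();m=R.from_quat(o['tcp_rot']).as_matrix()
    print('t',round(o['clock'],2),'p',np.round(o['eef_pos'],4),'yhead',round(np.degrees(np.arctan2(m[1,1],m[0,1])),2),'xz',np.round(m[:,0],3),'F',np.round(o['force'],2),'gap',round(o['finger_gap'],4));print('q',np.round(o['q'],2))
E
python3 - <<'E'
from h import *
show()
for yw in (106.3,-73.7):
    for p in [(.43,.3,.22),(.5,.0,.2),(.493,-.241,.12)]: print(yw,rel(p,pose_R(yw)))
c=dict(np.load('pics/top.npz'));print(ray(c,112,140,.0),ray(c,320,222,0.))
E
```

```text
t 0.15 p [0.2927 0.6078 0.2219] yhead 64.29 xz [-0.    -0.001 -1.   ] F [ 0.2   0.37 -0.62] gap 0.088
q [-1.23  0.48  0.02  1.56 -0.01  1.11 -0.08]
106.3 ([0.056, -5.443, 6.431], [-42.01, -0.02, 0.07])
106.3 ([0.564, -11.441, 11.262], [-42.01, -0.02, 0.07])
106.3 ([2.572, -16.942, 13.718], [-42.01, -0.02, 0.07])
-73.7 ([0.056, -5.443, 6.431], [137.99, 0.09, 0.03])
-73.7 ([0.564, -11.441, 11.262], [137.99, 0.09, 0.03])
-73.7 ([2.572, -16.942, 13.718], [137.99, 0.09, 0.03])
[0.70976135 0.33774449 0.        ] [ 0.53064495 -0.09492009  0.        ]
```

```bash
python3 - <<'E'
from h import *
print(rel((.47,.2,.22),pose_R(64.3-75)))
E
```

```text
([0.058, -7.262, 8.417], [74.99, 0.05, 0.06])
```

Request:
carry_out --motion '[[[0, -0.9, 1.05], [9.5, 0, 0]], [[0, -1.8, 2.1], [19, 0, 0]], [[0, -2.7, 3.15], [28.5, 0, 0]], [[0, -3.6, 4.2], [38, 0, 0]], [[0, -4.5, 5.25], [47, 0, 0]], [[0, -5.4, 6.3], [56.5, 0, 0]], [[0, -6.3, 7.35], [66, 0, 0]], [[0, -7.25, 8.4], [75, 0, 0]]]' --claw 0.2 --force 30

```text
clock: 1.15
eef_pos: [0.4701, 0.1995, 0.2227]
tcp_rot: [0.546, 0.45, -0.545, 0.45]
force: [0.9, 0.5, -0.1]
finger_gap: 0.0349
```

```bash
python3 - <<'E'
from h import *
show()
print(rel((.493,-.241,.15),pose_R(-73.8)))
E
```

```text
t 1.15 p [0.4701 0.1995 0.2227] yhead -11.0 xz [ 0.  0. -1.] F [ 0.92  0.48 -0.08] gap 0.0349
q [-0.89  0.21  0.42  1.97 -0.1   0.98 -0.61]
([1.814, 2.661, 10.702], [62.8, -0.02, 0.01])
```

Request:
carry_out --motion '[[[0.2, 0.33, 1.35], [8, 0, 0]], [[0.45, 0.66, 2.7], [16, 0, 0]], [[0.7, 1.0, 4.0], [24, 0, 0]], [[0.9, 1.33, 5.35], [32, 0, 0]], [[1.1, 1.66, 6.7], [40, 0, 0]], [[1.35, 2.0, 8.0], [48, 0, 0]], [[1.6, 2.33, 9.35], [55, 0, 0]], [[1.8, 2.65, 10.7], [62.8, 0, 0]]]'

```text
clock: 2.15
eef_pos: [0.4943, -0.2405, 0.1502]
tcp_rot: [-0.7, -0.1, 0.7, -0.1]
force: [1.7, 1.1, 0.7]
finger_gap: 0.0349
```

```bash
python3 - <<'E'
from h import *
c=cap('wrist','w2.png')
show()
d=np.array([np.cos(np.radians(16.1)),np.sin(np.radians(16.1))])
for s in(-45,0,45,120): print(s,proj(c,[*(np.array([.493,-.241])+d*s/1000),.011 if s>45 else .022]))
print(rel((.493,-.241,.004),pose_R(-73.8)))
E
```

```text
t 2.2 p [ 0.4928 -0.2488  0.1503] yhead -74.49 xz [ 0.    -0.006 -1.   ] F [-0.42 -5.35  0.94] gap 0.0354
q [-0.23  0.45  0.76  1.96 -0.39  0.88 -0.57]
-45 [278.58795101 246.87435464]
0 [278.72761658 203.2755172 ]
45 [278.88059741 155.52011201]
120 [279.16479379  66.55404179]
([3.657, -0.206, -0.062], [-0.69, 0.07, -0.32])
```

View pics/w2.png

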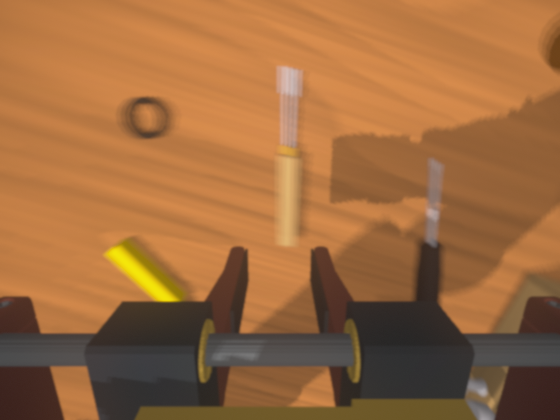

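The wooden pick runs from (288,245) to its tip at (289,67). The arm was still settling, so I'll retake the picture.

Request:
carry_out --motion '[[[0, 0, 0], [0, 0, 0]], [[0, 0, 0], [0, 0, 0]]]'

```text
clock: 2.45
eef_pos: [0.4945, -0.2378, 0.1504]
tcp_rot: [-0.7, -0.102, 0.7, -0.102]
force: [-0.4, 0.8, -0.2]
finger_gap: 0.0348
```

```bash
python3 - <<'E'
from h import *
c=cap('wrist','w3.png')
show()
d=np.array([np.cos(np.radians(16.1)),np.sin(np.radians(16.1))])
for s in(-45,0,45,120): print(s,proj(c,[*(np.array([.493,-.241])+d*s/1000),.011 if s>45 else .022]))
im=c['img'];h=cv2.cvtColor(im,cv2.COLOR_BGR2HSV).astype(int)
for nm,m,z in(('steel',(h[...,1]<60)&(h[...,2]>110),.011),('wood',(h[...,0]>=14)&(h[...,0]<=21)&(h[...,1]<125)&(h[...,2]>120),.022)):
    mm=np.zeros(m.shape,np.uint8);mm[50:250,255:325]=m[50:250,255:325]
    n,l,st,ce=cv2.connectedComponentsWithStats(mm);i=1+np.argmax(st[1:,4]);ys,xs=np.nonzero(l==i);print(nm,st[i])
    Q=np.array([ray(c,u,v,z)[:2] for u,v in zip(xs,ys)],np.float32)
    print(cv2.minAreaRect(Q*1000))
    r=Q@d; print('ends',Q[r>=np.sort(r)[-8]].mean(0),Q[r<=np.sort(r)[8]].mean(0))
print(rel((.493,-.241,.004),pose_R(-73.8)))
E
```

```text
t 2.5 p [ 0.4947 -0.2374  0.1505] yhead -73.35 xz [-0.     0.001 -1.   ] F [-0.21  0.14  0.76] gap 0.0353
q [-0.25  0.44  0.75  1.97 -0.39  0.88 -0.57]
-45 [281.02123385 247.62332754]
0 [281.54374897 204.13841131]
45 [282.11601305 156.51327239]
120 [283.05185629  67.75735539]
steel [280  67  12  78 580]
((578.1236572265625, -219.21697998046875), (65.69088745117188, 9.730450630187988), 17.277259826660156)
ends [ 0.60972255 -0.21040666] [ 0.5469014  -0.22797953]
wood [279 158  12  52 432]
((512.3914184570312, -238.03500366210938), (48.51861572265625, 10.209455490112305), 17.222929000854492)
ends [ 0.53585905 -0.23195504] [ 0.4912343  -0.24463174]
([3.664, 0.078, 0.066], [0.45, -0.01, 0.06])
```

View pics/w3.png

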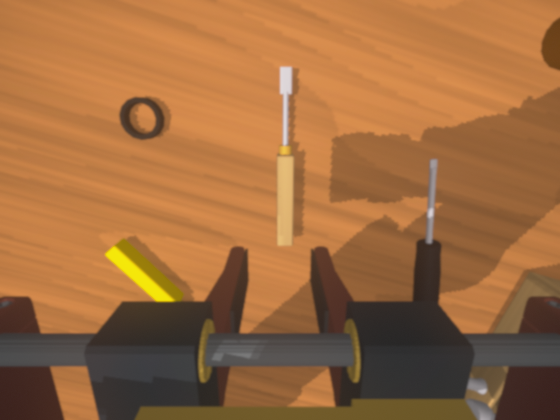

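```bash
python3 - <<'E'
from h import *
print(rel((.4937,-.243,.0045),pose_R(-73.4)))
E
```

```text
([3.651, 0.131, 0.064], [0.05, -0.01, 0.06])
```

Request:
carry_out --motion '[[[0.8, 0.13, 0.06], [0, 0, 0]], [[1.7, 0.13, 0.06], [0, 0, 0]], [[2.6, 0.13, 0.06], [0, 0, 0]], [[3.2, 0.13, 0.06], [0, 0, 0]], [[3.5, 0.13, 0.06], [0, 0, 0]], [[3.65, 0.13, 0.06], [0, 0, 0]], [[3.65, 0.13, 0.06], [0, 0, 0]], [[3.65, 0.13, 0.06], [0, 0, 0]]]'

```text
clock: 3.5
eef_pos: [0.4941, -0.2449, 0.0054]
tcp_rot: [0.7, 0.101, -0.699, 0.102]
force: [-0.4, -0.5, 0.6]
finger_gap: 0.0351
```

Request:
carry_out --motion '[[[0, 0, 0], [0, 0, 0]], [[0, 0, 0], [0, 0, 0]], [[0, 0, 0], [0, 0, 0]], [[0, 0, 0], [0, 0, 0]]]' --claw 1.0 --force 40

```text
clock: 4.0
eef_pos: [0.4936, -0.2448, 0.0049]
tcp_rot: [0.7, 0.101, -0.7, 0.101]
force: [-0.4, 0.9, 4.3]
finger_gap: 0.0157
```

```bash
python3 - <<'E'
from h import *
show()
E
```

```text
t 4.0 p [ 0.4936 -0.2448  0.0049] yhead -73.52 xz [ 0.  0. -1.] F [-0.41  0.91  4.29] gap 0.0157
q [-0.08  0.66  0.56  2.03 -0.59  0.62 -0.4 ]
```

Request:
carry_out --motion '[[[-0.3, 0, 0], [0, 0, 0]], [[-0.9, 0, 0], [0, 0, 0]], [[-1.5, 0, 0], [0, 0, 0]], [[-2.0, 0, 0], [0, 0, 0]], [[-2.0, 0, 0], [0, 0, 0]], [[-2.0, 0, 0], [0, 0, 0]]]'

```text
clock: 4.75
eef_pos: [0.4932, -0.2444, 0.0842]
tcp_rot: [-0.7, -0.102, 0.7, -0.101]
force: [0.4, 1.2, -0.4]
finger_gap: 0.0156
```

```bash
python3 - <<'E'
from h import *
show()
c=cap('wrist','w4.png');s=cap('scene','s4.png')
o=ctrl.get_obs();p=o['eef_pos']
z=p[2]+.006;d=np.array([np.cos(np.radians(16.5)),np.sin(np.radians(16.5))])
for u,v in ((0,0),):pass
for k in(98,120): print(k,proj(c,[*(p[:2]+d*k/1000),z]),proj(s,[*(p[:2]+d*k/1000),z]))
E
```

```text
t 4.75 p [ 0.4932 -0.2444  0.0842] yhead -73.5 xz [-0.001  0.    -1.   ] F [ 0.39  1.18 -0.44] gap 0.0156
q [-0.17  0.54  0.68  2.01 -0.48  0.76 -0.48]
98 [278.18135058  77.73229274] [198.12384592 156.90913316]
120 [278.15310956  22.62653725] [192.74846659 163.5276465 ]
```

View pics/w4.png

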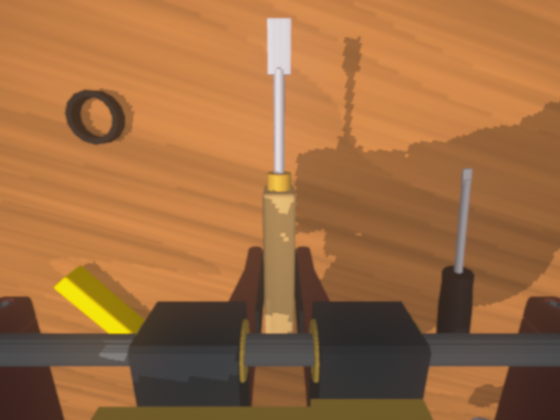

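View pics/s4.png

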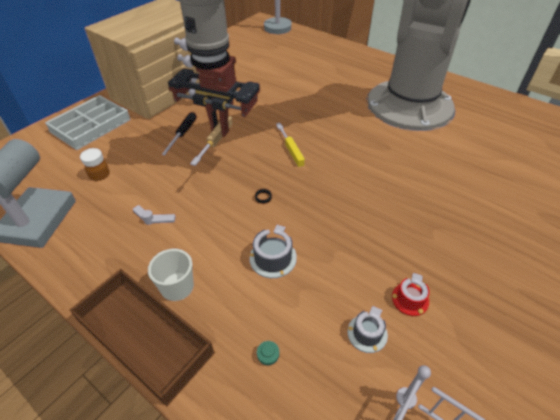

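The blade is straight in the grip: tip at (279,18), in line with the prediction. Next is the pose in front of the ear.

```bash
python3 - <<'E'
from h import *
d=np.array([np.cos(np.radians(17)),np.sin(np.radians(17))]);e=np.array([.6427,.0218])-.036*d
pre=e-d*.1565
print(e,pre,rel((*pre,.0842),pose_R(-73)),rel((*pre,.028),pose_R(-73)))
E
```

```text
[0.60827303 0.01127462] [ 0.45861133 -0.03448155] ([-0.005, -5.277, -0.667], [-0.51, 0.07, 0.05]) ([1.4, -5.276, -0.669], [-0.51, 0.07, 0.05])
```

Request:
carry_out --motion '[[[0, -0.9, -0.1], [0, 0, 0]], [[0, -2.0, -0.25], [0, 0, 0]], [[0, -3.1, -0.4], [-0.25, 0, 0]], [[0, -4.2, -0.55], [-0.5, 0, 0]], [[0, -5.0, -0.65], [-0.5, 0, 0]], [[0.5, -5.27, -0.67], [-0.5, 0, 0]], [[1.1, -5.27, -0.67], [-0.5, 0, 0]], [[1.4, -5.27, -0.67], [-0.5, 0, 0]]]'

```text
clock: 5.85
eef_pos: [0.4584, -0.035, 0.0273]
tcp_rot: [-0.699, -0.104, 0.7, -0.105]
force: [-0.1, 1.0, -0.3]
finger_gap: 0.0159
```

Request:
carry_out --motion '[[[0, 0, 0], [0, 0, 0]], [[0, 0, 0], [0, 0, 0]]]'

```text
clock: 6.1
eef_pos: [0.4598, -0.0355, 0.0291]
tcp_rot: [0.7, 0.104, -0.699, 0.104]
force: [0.2, -0.4, -0.3]
finger_gap: 0.0159
```

```bash
python3 - <<'E'
from h import *
show()
c=cap('wrist','w5.png');s=cap('scene','s5.png');t=cap('top','t5.png')
a=cv2.resize(s['img'][190:280,180:320],(560,360),interpolation=cv2.INTER_CUBIC);b=cv2.resize(t['img'][120:280,200:400],(560,448),interpolation=cv2.INTER_CUBIC);cv2.imwrite('pics/s5c.png',a);cv2.imwrite('pics/t5c.png',b)
E
```

```text
t 6.1 p [ 0.4598 -0.0355  0.0291] yhead -73.06 xz [ 0.001 -0.    -1.   ] F [ 0.15 -0.38 -0.35] gap 0.0159
q [-0.55  0.51  0.61  2.23 -0.57  0.55 -0.78]
```

View pics/w5.png

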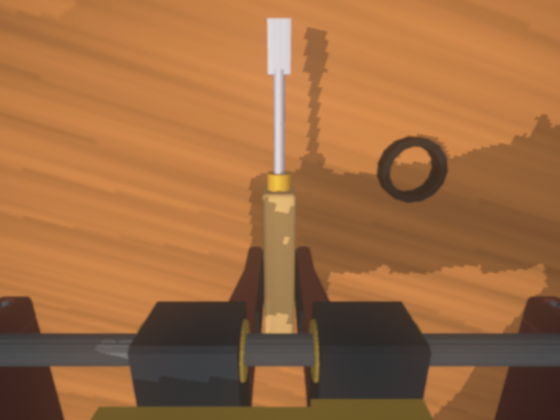

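View pics/s5c.png

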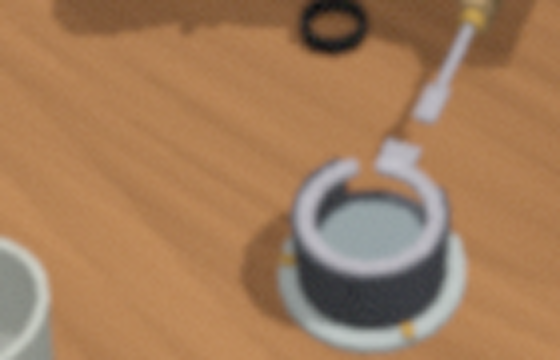

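View pics/t5c.png

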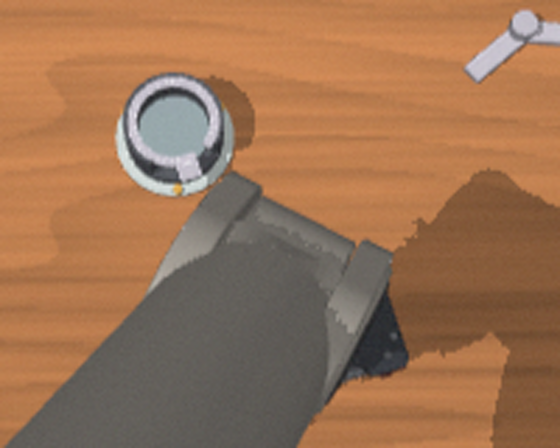

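```bash
python3 - <<'E'
from h import *
s=dict(np.load('pics/scene.npz'));o=ctrl.get_obs();p=o['eef_pos'];d=np.array([np.cos(np.radians(16.9)),np.sin(np.radians(16.9))])
print('tip pred',proj(s,[*(p[:2]+d*.1215),p[2]+.006]))
d=np.array([np.cos(np.radians(17)),np.sin(np.radians(17))]);e=np.array([.6427,.0218])-.036*d
print('outer edge pred',proj(s,[*(e-.008*d),.047]))
for k in(.1565,.1115,): print(rel((*(e-d*k),.028),pose_R(-73)))
E
```

```text
tip pred [285.5798649  219.76147612]
outer edge pred [281.49053282 225.64315229]
([0.03, -0.026, 0.026], [-0.03, -0.07, -0.01])
([0.032, -0.026, -1.099], [-0.03, -0.07, -0.01])
```

Request:
carry_out --motion '[[[0.03, -0.02, 0], [0, 0, 0]], [[0.03, -0.02, -0.2], [0, 0, 0]], [[0.03, -0.02, -0.45], [0, 0, 0]], [[0.03, -0.02, -0.7], [0, 0, 0]], [[0.03, -0.02, -0.95], [0, 0, 0]], [[0.03, -0.02, -1.1], [0, 0, 0]], [[0.03, -0.02, -1.1], [0, 0, 0]], [[0.03, -0.02, -1.1], [0, 0, 0]]]'

```text
clock: 7.25
eef_pos: [0.5008, -0.0216, 0.0274]
tcp_rot: [-0.699, -0.104, 0.7, -0.104]
force: [-0.6, 0.4, -0.9]
finger_gap: 0.0162
```

```bash
python3 - <<'E'
from h import *
show()
c=cap('wrist','w6.png');s=cap('scene')
a=cv2.resize(s['img'][200:290,210:350],(560,360),interpolation=cv2.INTER_CUBIC);cv2.imwrite('pics/s6c.png',a)
E
```

```text
t 7.25 p [ 0.5008 -0.0216  0.0274] yhead -73.03 xz [-0.001 -0.    -1.   ] F [-0.59  0.38 -0.92] gap 0.0162
q [-0.55  0.57  0.6   2.14 -0.57  0.6  -0.81]
```

View pics/w6.png

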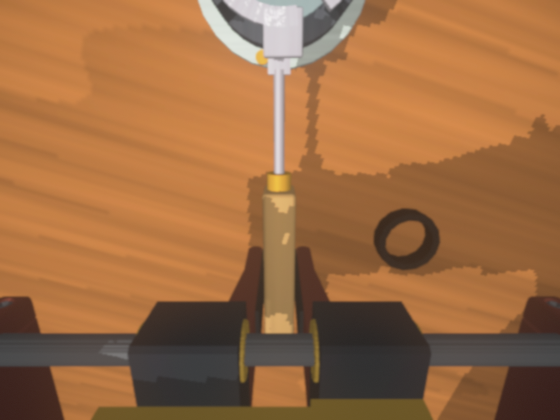

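View pics/s6c.png

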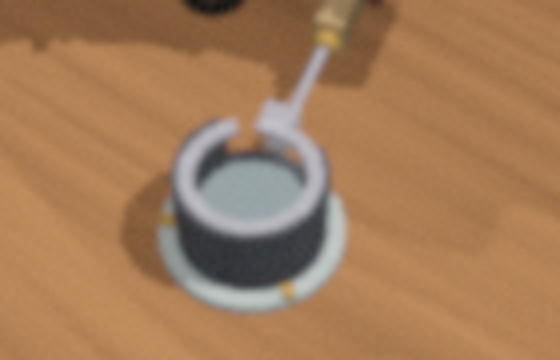

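Request:
carry_out --motion '[[[-0.12, 0, 0], [0, 0, 0]], [[-0.25, 0, 0], [0, 0, 0]], [[-0.4, 0, 0], [0, 0, 0]], [[-0.55, 0, 0], [0, 0, 0]], [[-0.7, 0, 0], [0, 0, 0]], [[-0.85, 0, 0], [0, 0, 0]], [[-1.0, 0, 0], [0, 0, 0]], [[-1.0, 0, 0], [0, 0, 0]]]'

```text
clock: 8.35
eef_pos: [0.5015, -0.0214, 0.0679]
tcp_rot: [0.7, 0.104, -0.699, 0.104]
force: [-0.2, 1.2, -0.5]
finger_gap: 0.0155
```

```bash
python3 - <<'E'
from h import *
show()
c=cap('wrist','w7.png');s=cap('scene')
a=cv2.resize(s['img'][180:290,210:350],(700,550),interpolation=cv2.INTER_CUBIC);cv2.imwrite('pics/s7c.png',a)
E
```

```text
t 8.35 p [ 0.5015 -0.0214  0.0679] yhead -73.02 xz [ 0.001  0.    -1.   ] F [-0.24  1.25 -0.55] gap 0.0155
q [-0.61  0.5   0.68  2.13 -0.5   0.68 -0.87]
```

View pics/w7.png

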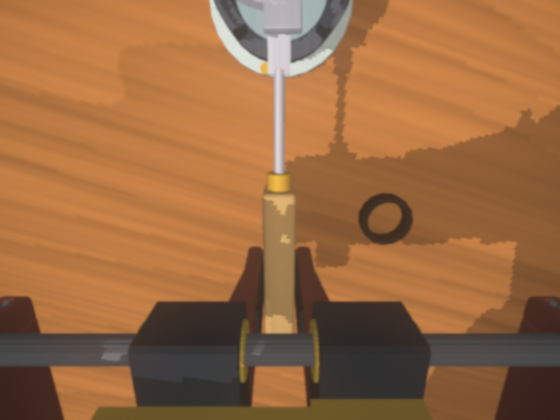

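View pics/s7c.png

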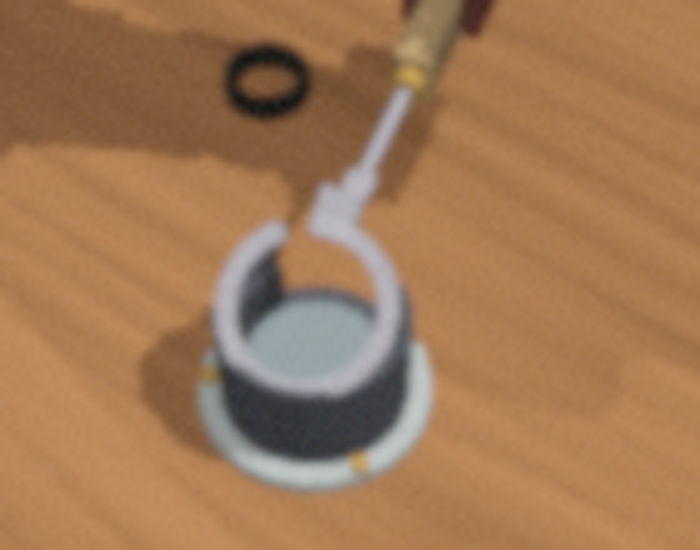

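The ring is visibly tipped, with the blade under its ear at crop (335,205). Next I'll estimate the angle.

```bash
python3 - <<'E'
from h import *
s=dict(np.load('pics/scene.npz'));w=dict(np.load('pics/wrist.npz'))
h=np.radians(17);d=np.array([np.cos(h),np.sin(h)]);l=np.array([-np.sin(h),np.cos(h)]);e=np.array([.6427,.0218])-.036*d;pv=e+.066*d
for t in (0,.3,.35,.4,.45,.5,.55,.6):
    r=[]
    for lat in(.008,-.008):
        p=np.array([*(pv-d*(.074*np.cos(t)+.0*np.sin(t))+l*lat),.045+.074*np.sin(t)+.002*np.cos(t)])
        q=proj(s,p);r+=[np.round((q-[210,180])*5).tolist(),np.round(proj(w,p)).tolist()]
    print(t,r)
E
```

```text
0 [[377.0, 234.0], [263.0, 70.0], [338.0, 223.0], [293.0, 70.0]]
0.3 [[375.0, 202.0], [261.0, 57.0], [334.0, 191.0], [296.0, 57.0]]
0.35 [[374.0, 198.0], [260.0, 53.0], [333.0, 187.0], [296.0, 53.0]]
0.4 [[372.0, 195.0], [260.0, 48.0], [331.0, 183.0], [296.0, 48.0]]
0.45 [[371.0, 192.0], [259.0, 43.0], [329.0, 180.0], [297.0, 43.0]]
0.5 [[369.0, 189.0], [259.0, 37.0], [328.0, 177.0], [297.0, 37.0]]
0.55 [[368.0, 187.0], [258.0, 30.0], [326.0, 175.0], [298.0, 30.0]]
0.6 [[366.0, 185.0], [257.0, 22.0], [324.0, 173.0], [298.0, 22.0]]
```

The wrist view shows the ear edge at row ~34, which gives about 0.52 rad. I'll withdraw the blade.

Request:
carry_out --motion '[[[0.05, 0, 0.15], [0, 0, 0]], [[0.05, 0, 0.5], [0, 0, 0]], [[0.05, 0, 0.9], [0, 0, 0]], [[0.05, 0, 1.3], [0, 0, 0]], [[0.05, 0, 1.4], [0, 0, 0]], [[0.05, 0, 1.4], [0, 0, 0]]]'

```text
clock: 9.2
eef_pos: [0.4477, -0.0377, 0.0656]
tcp_rot: [0.7, 0.104, -0.699, 0.104]
force: [-0.5, 0.2, -0.0]
finger_gap: 0.0156
```

```bash
python3 - <<'E'
from h import *
show()
s=cap('scene')
a=cv2.resize(s['img'][180:290,210:350],(700,550),interpolation=cv2.INTER_CUBIC);cv2.imwrite('pics/s8c.png',a)
print(rel((.4936,-.2448,.068),pose_R(-73.5)))
E
```

```text
t 9.2 p [ 0.4477 -0.0377  0.0656] yhead -73.02 xz [ 0.  0. -1.] F [-0.55  0.19 -0.04] gap 0.0156
q [-0.62  0.43  0.69  2.25 -0.48  0.61 -0.84]
([-0.059, 5.285, 0.428], [0.5, -0.05, -0.0])
```

View pics/s8c.png

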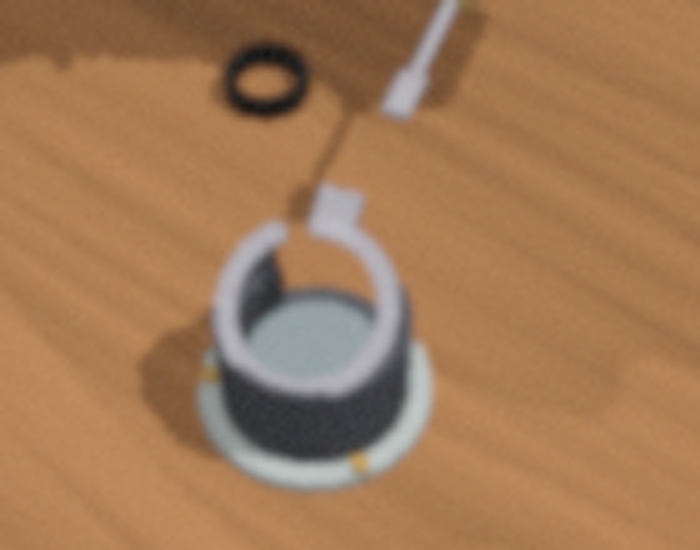

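The ring holds its tip, with the ear edge at crop (320–364,186), and the blade is clear. Next I'll take the pick back to its old spot.

Request:
carry_out --motion '[[[-0.05, 0.9, 0.07], [0, 0, 0]], [[-0.05, 2.0, 0.17], [0.2, 0, 0]], [[-0.05, 3.1, 0.26], [0.5, 0, 0]], [[-0.05, 4.2, 0.35], [0.5, 0, 0]], [[-0.05, 5.0, 0.42], [0.5, 0, 0]], [[-0.05, 5.28, 0.43], [0.5, 0, 0]], [[-0.05, 5.28, 0.43], [0.5, 0, 0]], [[-0.05, 5.28, 0.43], [0.5, 0, 0]]]'

```text
clock: 10.25
eef_pos: [0.4929, -0.243, 0.0671]
tcp_rot: [-0.7, -0.102, 0.7, -0.102]
force: [-0.3, -0.3, -0.6]
finger_gap: 0.0158
```

```bash
python3 - <<'E'
from h import *
show()
print(rel((.4936,-.2448,.0055),pose_R(-73.5)))
E
```

```text
t 10.25 p [ 0.4929 -0.243   0.0671] yhead -73.41 xz [-0.001  0.001 -1.   ] F [-0.33 -0.32 -0.61] gap 0.0158
q [-0.15  0.56  0.65  2.01 -0.51  0.73 -0.47]
([1.541, 0.05, -0.004], [0.09, 0.02, 0.08])
```

Request:
carry_out --motion '[[[0.4, 0.02, 0], [0, 0, 0]], [[0.9, 0.02, 0], [0, 0, 0]], [[1.3, 0.02, 0], [0, 0, 0]], [[1.45, 0.02, 0], [0, 0, 0]], [[1.52, 0.02, 0], [0, 0, 0]], [[1.54, 0.02, 0], [0, 0, 0]], [[1.54, 0.02, 0], [0, 0, 0]], [[1.54, 0.02, 0], [0, 0, 0]]]'

```text
clock: 11.25
eef_pos: [0.4935, -0.2457, 0.0062]
tcp_rot: [0.7, 0.101, -0.7, 0.101]
force: [-0.1, 0.2, -1.0]
finger_gap: 0.0156
```

```bash
python3 - <<'E'
from h import *
show()
E
```

```text
t 11.25 p [ 0.4935 -0.2457  0.0062] yhead -73.51 xz [ 0.001 -0.    -1.   ] F [-0.06  0.16 -1.  ] gap 0.0156
q [-0.08  0.66  0.56  2.03 -0.59  0.62 -0.4 ]
```

It's about 1 mm above the counter, so I'll ease down a little, open and retreat upwards.

Request:
carry_out --motion '[[[0.03, 0, 0], [0, 0, 0]], [[0.03, 0, 0], [0, 0, 0]], [[0.03, 0, 0], [0, 0, 0]]]'

```text
clock: 11.62
eef_pos: [0.4934, -0.2456, 0.0049]
tcp_rot: [0.7, 0.101, -0.7, 0.101]
force: [-0.0, 0.4, 3.1]
finger_gap: 0.0156
```

Request:
carry_out --motion '[[[0, 0, 0], [0, 0, 0]], [[0, 0, 0], [0, 0, 0]], [[0, 0, 0], [0, 0, 0]], [[-0.3, 0, 0], [0, 0, 0]], [[-1.0, 0, 0], [0, 0, 0]], [[-2.2, 0, 0], [0, 0, 0]], [[-3.4, 0, 0], [0, 0, 0]], [[-3.6, 0, 0], [0, 0, 0]]]' --claw 0.3

```text
clock: 12.62
eef_pos: [0.4948, -0.2467, 0.1522]
tcp_rot: [0.702, 0.1, -0.698, 0.102]
force: [0.4, 0.5, -0.4]
finger_gap: 0.0306
```

Request:
carry_out --motion '[[[0, 0, 0], [0, 0, 0]], [[0, 0, 0], [0, 0, 0]], [[0, 0, 0], [0, 0, 0]], [[0, 0, 0], [0, 0, 0]]]'

```text
clock: 13.12
eef_pos: [0.4927, -0.2455, 0.1479]
tcp_rot: [-0.699, -0.101, 0.7, -0.101]
force: [0.2, 1.1, 0.2]
finger_gap: 0.0309
```

```bash
python3 - <<'E'
from h import *
show()
c=cap('wrist','w9.png');s=cap('scene','s9.png');t=cap('top','t9.png')
a=cv2.resize(s['img'][140:350,160:440],(800,600),interpolation=cv2.INTER_CUBIC);cv2.imwrite('pics/s9c.png',a)
E
```

```text
t 13.12 p [ 0.4927 -0.2455  0.1479] yhead -73.52 xz [-0.001  0.    -1.   ] F [0.17 1.13 0.24] gap 0.0309
q [-0.23  0.45  0.76  1.96 -0.4   0.88 -0.55]
```

View pics/w9.png

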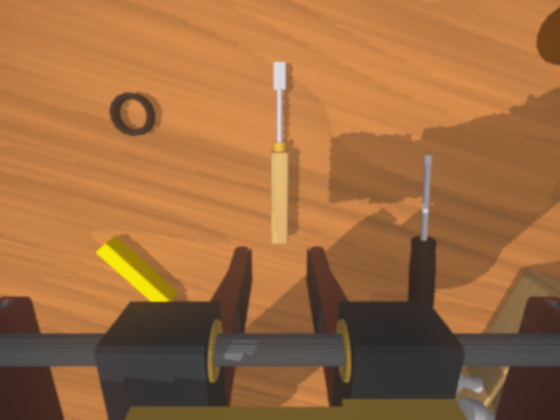

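View pics/s9c.png

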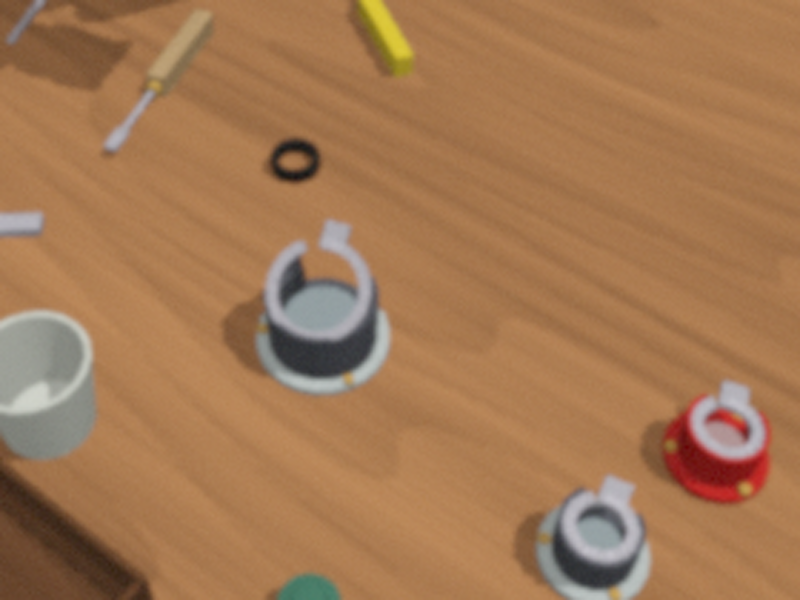

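View pics/t9.png

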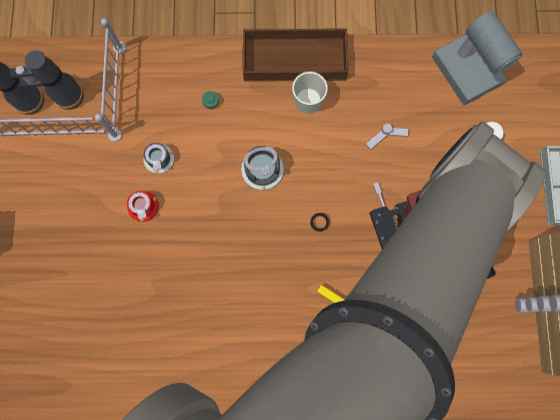

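The pick lies flat, from (280,62) to (280,243) in the wrist view. The large ring's ear is up and the small ring is unchanged. One two-view check of the ear height before handing in.

```bash
python3 - <<'E'
from h import *
t=dict(np.load('pics/top.npz'));s=dict(np.load('pics/scene.npz'))
cv2.imwrite('pics/t10.png',cv2.resize(t['img'][142:192,240:290],None,fx=12,fy=11,interpolation=cv2.INTER_NEAREST))
cv2.imwrite('pics/s10.png',cv2.resize(s['img'][210:265,245:302],None,fx=12,fy=10,interpolation=cv2.INTER_NEAREST))
h=np.radians(17);d=np.array([np.cos(h),np.sin(h)]);l=np.array([-np.sin(h),np.cos(h)]);pv=np.array([.6427,.0218])+.03*d
for a in(0,.34,.45,.52,.6):
    r=[]
    for lat in(.008,-.008):
        p=[*(pv-d*.074*np.cos(a)+l*lat),.047+.074*np.sin(a)]
        q=proj(t,p);w=proj(s,p);r+=[((q-[240,142]+.5)*[12,11]).round().tolist(),((w-[245,210]+.5)*[12,10]).round().tolist()]
    print(a,r)
E
```

```text
0 [[300.0, 474.0], [492.0, 173.0], [393.0, 448.0], [396.0, 150.0]]
0.34 [[288.0, 416.0], [483.0, 102.0], [383.0, 390.0], [385.0, 79.0]]
0.45 [[281.0, 389.0], [476.0, 87.0], [377.0, 362.0], [377.0, 64.0]]
0.52 [[276.0, 369.0], [471.0, 80.0], [372.0, 342.0], [371.0, 57.0]]
0.6 [[269.0, 345.0], [464.0, 74.0], [365.0, 318.0], [363.0, 51.0]]
```

View pics/t10.png

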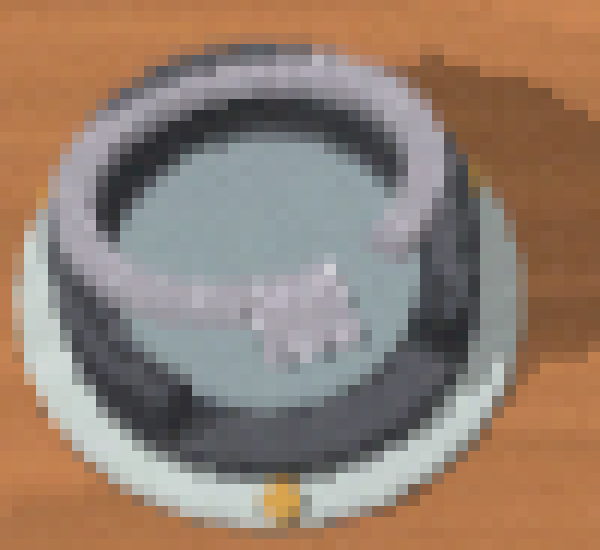

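View pics/s10.png

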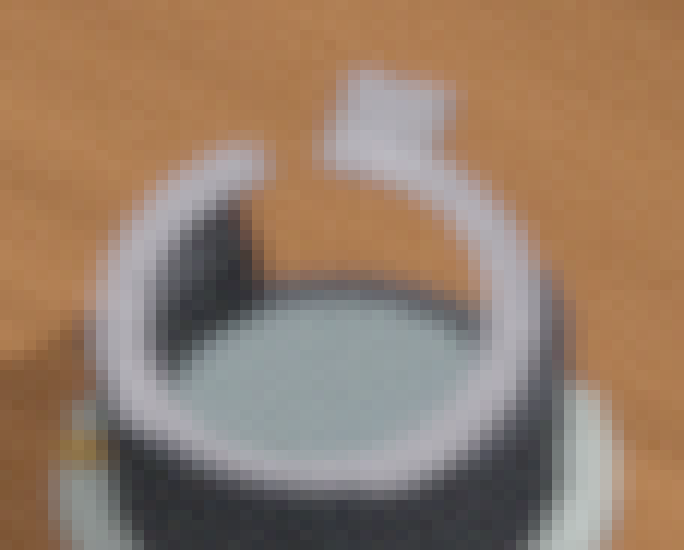

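The top view has the ear's outer corners at (272,368) and (368,345), which gives about 0.52 rad. The scene view agrees at about 0.5, so I'll hand in.

```bash
python3 - <<'E'
from h import *
print(ctrl.finish_job());show()
E
```

```text
the job is handed in; nothing more can be done
None
the job is handed in; nothing more can be done
```

I lifted the larger cell's ring with the wooden pick's blade under its ear, drew the blade out, laid the pick back down flat where it had been and let go. The job was handed in with the robot's clock at about 13 s, well inside the 48 s limit; it gives no verdict.

**Larger ring:** in the last pictures the top view gives about 0.52 rad and the scene view about 0.5. That puts the ear roughly 35 mm up, against the 0.34 rad needed. It held its tip after the blade was withdrawn.

**Smaller ring:** it looks unchanged and seated, and nothing came near it. I judged this by eye and did not measure its angle.

**Pick:** the wrist picture shows it flat and released, with the fingers open to 31 mm and the tool at 148 mm height, touching nothing.

**Gripper:** the fingers stayed about 10 cm from the larger ring throughout.

**Disagreements:** the top and wrist cameras differed by 2–3 mm on where the pick lay. The blade sat about 1.5 mm off the ear's centre line in the wrist view. Neither affected the lift.

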